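# Spring open the label printer

### The arm

A 7-joint arm with a two-finger parallel gripper is mounted at the origin on the work surface. World frame = base frame: x ahead of the robot, y to its left, z up, the work surface at z = 0. Lengths are in m, angles in degrees, forces in N, time in s.
With the tool pointing down it reaches from about 0.425 to 0.875 m from the base axis. Payload 4.7 kg.
Tool frame: the origin (TCP) lies between the finger pads; the fingertips stand 25 mm ahead of it and the grasp point (between the pads) lies 6 mm ahead of it (env.tip_reach is the distance from the TCP to the fingertips, in m); z points along the fingers, y is the direction in which the jaws open and shut (so a half turn about z gives the same grasp; the last joint's range is limited). The gripper opens to 87 mm and grips with 3 to 60 N. Pads are 19 mm wide; open, the fingers measure 117 mm over their backs; the gripper's body (75 mm by 190 mm) begins 51 mm behind the grasp point.
Start: joints at [69.334, 18.392, -4.016, 83.108, 1.295, 78.541, -3.26], TCP at [0.238, -0.605, 0.248] pointing down, gripper open.
Joint ranges: [-163.93, 163.93], [-17.29, 119.83], [-79.2, 71.16], [3.27, 140.29], [-89.18, 269.18], [5.43, 117.66], [-154.24, 154.24]. Speed limits (degrees/s): [147.25, 147.25, 180, 180, 180, 180, 180].

### API

Orientations are given as [roll, pitch, yaw] about the fixed x, y, z axes, in that order (R = Rz(yaw) Ry(pitch) Rx(roll)).
In Python, from cell import env, viewer, job gives the robot as it stands.
- The arm moves only by the tool move_arm, never from a script. Its argument "steps" is a list of rows, each a list of 7 numbers: the finger opening in cm, from 0 to 8.7, then the shift along the tool's x, y, z in cm, then the turn, a rotation vector about the tool's x, y, z in rad. In form: [[fingers, tx, ty, tz, wx, wy, wz], ...]. A call has 1 to 5 rows; each row shifts and turns the commanded pose from where the row before left it, along the tool's axes as they then stand; what a row does not reach is not made up. A row lasts 1/12 s, in which the tool goes at most 41.7 mm and 7.16 degrees, less where a joint would pass 70% of its speed; a pose out of reach is approached as far as the arm can. A call is refused whole if a number of a shift passes 4.17 or a number of a turn 0.125, either way. A call with a gripper value outside its range is refused whole. The fingers move at their own pace and stop on an object; "force" is the grip in N (left out, the last holds). Time passes only in rows, so rows that do not move let the fingers close. It gives the time, the measured TCP pose, the force and the opening at its end, in the units of the state.
- env.get_obs(): the state, without advancing time (a new reading comes with each control period).
- viewer.read_camera(name): name is "scene" or "top"; returns a dict with "img" (400x640x3 uint8, red, green, blue), "vfov" (degrees; the focal length in pixels is half the picture's height over the tangent of half this angle, whatever the lens; pixels are square), "cx", "cy" (the principal point, pixels), "extrinsics" (4x4, takes a point from world to camera coordinates). Camera axes: x right, y down, z forward; pixel columns grow to the right and rows downward; lengths in m; the calibration is good to about 2 mm. A picture is of the moment at which its call begins. There is no depth.
- job.sign_off(): hands the job in, once; it reports no verdict.
The state is a dict: "time_s": time; "qpos": joint angles; "joint_velocities": joint speeds; "effort": joint torques, N m; "tool_pos": TCP position; "tool_rot": TCP orientation; "force": force on the tool from outside, world axes, zero at the start; "wrist_torque": the same for the moment, N m; "grip_width": finger opening in m.
Only numpy, scipy, OpenCV 4.12 (cv2) and the standard library are available. Lean on these libraries where they do the work, as an engineer would, in place of code of your own. Each camera call takes 0.05 s, during which the arm holds its last target.

### The job

The label printer needs its roll changed: press its two release buttons down together with the two fingertips and hold both down until the cover has sprung up clear, then let go and draw the hand away, leaving the cover standing open. The cover rises by itself on its spring, so do not pry or push it, leave the small feed key between the buttons alone, and leave the things standing around the printer where they are.

Things in the scene. Friction and masses are not known exactly. Their poses are not given: they have to be found in the camera images.
- printer: Desktop label printer, fixed to the table, 225 mm deep, 140 wide, pale with a darker grey cover. Origin: centre of its underside. x points from its front to its back, y to the left of someone facing its front, z up. Its flat front deck is 86 mm high, x = -0.112 to -0.048; behind that is the cover, its sloping front rising from the deck at x = -0.048 to 138 mm high at x = -0.008.
- release_left_top (a point): Centre of the top face of the left release button: a dark upright plunger, 24 mm wide (printer y) by 20 mm deep (printer x), top 10 mm above the deck (96 mm above the table) when up, at printer x = -0.084, y = +0.032. The point moves with the button; its axes are the printer's.
- release_right_top (a point): Centre of the top face of the right release button, the same as the left one, at printer x = -0.084, y = -0.032: the two are 64 mm apart between centres, 40 mm apart between their facing edges and 88 mm over their outer edges.
- release_left (a joint): How far the left release button is pressed straight down, m: 0 up, 0.007 fully down. It is sprung: 1.5 N starts it, 4.5 N holds it fully down, against a hard stop; it comes back up by itself. It draws its own catch off the cover, fully off from about 0.0045.
- release_right (a joint): The same for the right release button. The cover stays shut while either catch is still on.
- cover (a joint): Angle of the cover about its hinge along the back (printer x = +0.108, 88 mm high, along y), rad: 0 shut, 1.25 fully open, standing up and back. Two catches hold it shut (with about 0.01 of play); with both off, a damped spring lifts it at about 0.5 rad/s, some 3 s to fully open, where it stays. It swings up and away from the buttons.
- cover_edge (a point): Middle of the lower front edge of the cover, which lies 2 mm above the deck when shut, 36 mm behind the line of the button centres, 156 mm from the hinge; it rises as the cover opens.
- feed_key_top (a point): Centre of the top of the feed key: a small round key, 12 mm across, standing 4 mm above the deck midway between the two release buttons (printer x = -0.084, y = 0). Not to be pressed.
- feed_key (a joint): How far the feed key is pressed down, m: 0 up, 0.003 fully down.
- tape_dispenser: Black weighted tape dispenser, 150 x 62 mm, 91 mm high, loose, standing beside the printer. Origin: centre of its underside; long side along its x.
- stapler: Black and steel stapler, 135 x 34 mm, about 60 mm high, loose, standing on the table beside the printer. Origin: centre of its underside; long side along its x.
- spare_roll: Spare roll of labels, loose, standing on end: 82 mm across, 50 mm high, 26 mm hole. Origin: centre of its underside.

How it is judged (in metres and radians):
On the way:
1. both release buttons are held down together (each at least 4.5 mm) while the cover springs up past 0.2 rad (value of joint each of release_left, release_right above 0.0045 m and value of joint cover above 0.2 rad), for 0.1 s.
At the end, for the whole second after the job is handed in: the cover stands open at more than 1.0 rad, both release buttons and the feed key are back up (less than 1 mm down), and the tape dispenser, stapler and spare roll are within 20 mm of where they began (value of joint cover above 1 rad and value of joint each of release_left, release_right, feed_key below 0.001 m and distance of each of tape_dispenser, stapler, spare_roll from where it was at the start of the episode below 0.02 m); the robot touches nothing.
It fails at once if one release button is pressed nearly home (over 5.5 mm) while the other has hardly moved (under 0.5 mm): they are to be pressed together ((value of joint release_left above 0.0055 m and value of joint release_right below 0.0005 m) or (value of joint release_right above 0.0055 m and value of joint release_left below 0.0005 m)).
It fails at once if the feed key is pressed (over 1.5 mm) (value of joint feed_key above 0.0015 m).
It fails at once if any part of the robot but its fingers presses the printer or its buttons or cover (over 8 N) (contact force between the arm and printer above 8 N).
It fails at once if the fingers pry or push the cover (over 8 N) (contact force between the fingers and cover above 8 N).
It fails at once if a thing standing by the printer is shifted by more than 20 mm or lifted (distance of any of tape_dispenser, stapler, spare_roll from where it was at the start of the episode above 0.02 m).
It also fails if it takes over 29 s, if anything falls off the work surface, if the arm or the gripper's body presses on something with over 40 N, if the wrist force passes 120 N, or if a joint passes its speed limit or range.

## Working session

There is one attempt and no reset: what is moved stays moved. The work goes in short steps, Python scripts to look and compute and a tool call to move; the robot and the scene stay as the last step left them, time stands still between calls to the robot, and variables do not carry over. Pictures are saved under pics/ and viewed, and the job is handed in when it is done.

Besides the shell and the picture viewer there is one more tool, called as name(argument=value, ...), one argument or row to a line, values as JSON. move_arm: Moves the arm, as the interface text tells. Its arguments: {"type":"object","properties":{"steps":{"type":"array"},"force":{"type":"number"}},"required":["steps"]}

```bash
mkdir -p pics; python3 - <<'E'
from cell import env, viewer, job
import cv2,numpy as np
print(env.get_obs(), env.tip_reach)
for n in ("scene","top"):
    c=viewer.read_camera(n); cv2.imwrite(f"pics/{n}0.png",c["img"][:,:,::-1]); print(n,c["vfov"],c["cx"],c["cy"],c["extrinsics"])
E
ls
```

```text
{'time_s': 0.0, 'qpos': array([69.33314815, 18.43987371, -4.01456695, 83.17716403,  1.29531863,
       78.54025791, -3.25996537]), 'joint_velocities': array([-0.0829314 ,  0.04772162,  0.02429486,  0.03890291, -0.02354989,
        0.09167675, -0.08434355]), 'effort': array([ 5.74469232e-04, -4.91284740e+01, -4.03621383e-01, -3.12527883e+01,
       -6.39656698e-02,  4.37753170e-02,  1.75606178e-04]), 'tool_pos': array([ 0.23771128, -0.60441407,  0.24643229]), 'tool_rot': array([-1.79887964e+02,  6.45669357e-03,  2.14758409e+01]), 'force': array([-0.37580371,  0.40681687, -0.23640558]), 'wrist_torque': array([-0.02223269, -0.00632132,  0.0039744 ]), 'grip_width': 0.08729619762687767} 0.025
scene 51.53591835148439 305.159780190417 198.14350532464593 [[ 0.37850488  0.92558691 -0.00478801 -0.27738296]
 [ 0.60253014 -0.25031585 -0.75782544 -0.28265344]
 [-0.70263182  0.28395571 -0.65243979  1.41336971]
 [ 0.          0.          0.          1.        ]]
top 43.41786439990248 318.3706590152609 194.0933990444125 [[ 0.02855773 -0.99930323  0.02403152  0.01260768]
 [-0.99279706 -0.03115387 -0.11568683  0.59910518]
 [ 0.1163549  -0.02055467 -0.99299499  0.95630443]
 [ 0.          0.          0.          1.        ]]
pics
```

View pics/scene0.png

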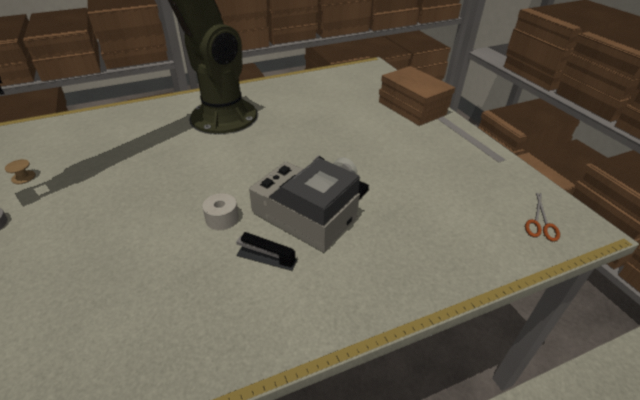

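View pics/top0.png

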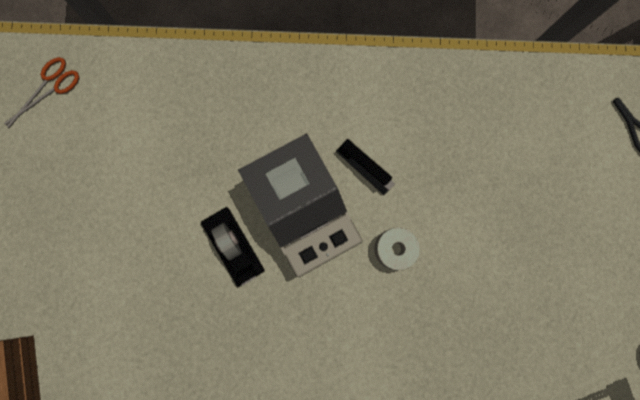

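The top view shows the buttons near (308,255) and (339,238), with the key at about (323,246). The dispenser is on one side of the printer, and the stapler and roll are on the other. I'll zoom in.

```bash
python3 - <<'E'
import cv2,numpy as np
a=cv2.imread("pics/top0.png")[205:285,270:370]
b=cv2.imread("pics/scene0.png")[150:220,240:340]
a=cv2.convertScaleAbs(cv2.resize(a,None,fx=7.5,fy=7.5,interpolation=cv2.INTER_CUBIC),alpha=1.6)
b=cv2.convertScaleAbs(cv2.resize(b,None,fx=7.5,fy=7.5,interpolation=cv2.INTER_CUBIC),alpha=1.6)
cv2.imwrite("pics/ztop.png",a);cv2.imwrite("pics/zsc.png",b)
E
```

```text
(no output)
```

View pics/ztop.png

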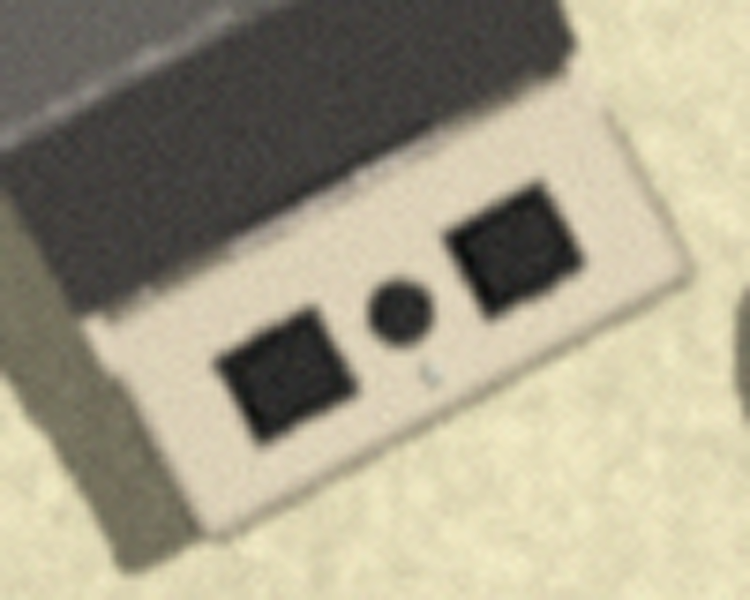

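View pics/zsc.png

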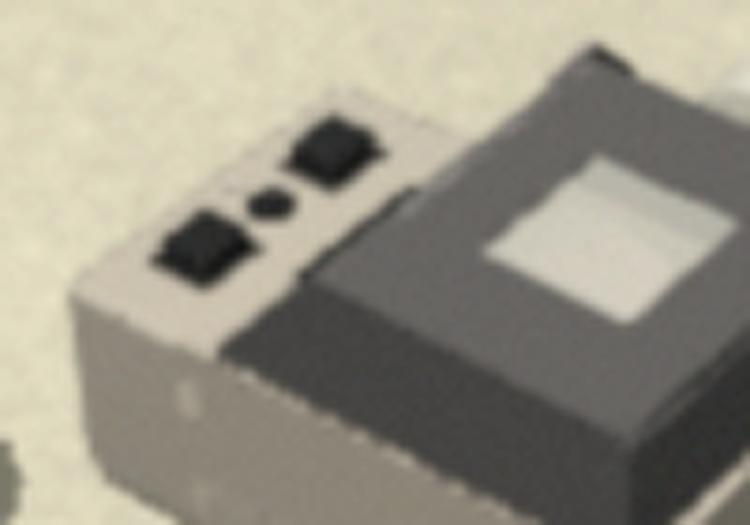

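```bash
cat > h.py <<'E'
from cell import env, viewer, job
import cv2,numpy as np
from scipy.optimize import least_squares
from scipy.spatial.transform import Rotation as R
def proj(c,P):
    E=c["extrinsics"];p=np.atleast_2d(P)@E[:3,:3].T+E[:3,3]
    f=200/np.tan(np.radians(c["vfov"]/2))
    return np.c_[c["cx"]+f*p[:,0]/p[:,2],c["cy"]+f*p[:,1]/p[:,2]]
def W(q,L):
    L=np.array(L);c,s=np.cos(q[2]),np.sin(q[2])
    return np.c_[q[0]+c*L[:,0]-s*L[:,1],q[1]+s*L[:,0]+c*L[:,1],L[:,2]]
E
python3 - <<'E'
from h import *
z=lambda a,ox,oy:(np.array(a,float)+.5)/7.5-.5+[ox,oy]
top=viewer.read_camera("top");sc=viewer.read_camera("scene")
# left/right: printer's left facing its front = +y
L=[[-.084,.032,.096],[-.084,-.032,.096],[-.084,0,.09],[-.112,.07,.086],[-.112,-.07,.086]]
ut=z([[287,376],[514,250],[401,312],[215,535],[690,272]],270,205)
us=z([[333,145],[208,240],[271,204]],240,150)
for name,f in {"top":lambda q:(proj(top,W(q,L))-ut),"scene":lambda q:proj(sc,W(q,L[:3]))-us,
  "both":lambda q:np.r_[proj(top,W(q,L))-ut,proj(sc,W(q,L[:3]))-us]}.items():
    best=min((least_squares(lambda q:f(q).ravel(),[.5,0,y0]) for y0 in (-1,.5,2,3.5)),key=lambda s:s.cost)
    q=best.x;print(name,q[:2],np.degrees(q[2]),"\n",f(q).round(2),"\n",W(q,L).round(4))
print(env.get_obs()["time_s"])
E
```

```text
top [0.56903083 0.06331876] 30.53475371650649 
 [[-0.18 -0.53]
 [ 0.17 -0.72]
 [-0.14 -0.47]
 [-1.43  1.83]
 [ 1.6  -0.14]] 
 [[ 0.4804  0.0482  0.096 ]
 [ 0.5129 -0.0069  0.096 ]
 [ 0.4967  0.0206  0.09  ]
 [ 0.437   0.0667  0.086 ]
 [ 0.5081 -0.0539  0.086 ]]
scene [0.57583788 0.06091321] 31.394306206952223 
 [[ 0.02 -0.31]
 [-0.17  0.1 ]
 [ 0.15  0.2 ]] 
 [[ 0.4875  0.0445  0.096 ]
 [ 0.5208 -0.0102  0.096 ]
 [ 0.5041  0.0172  0.09  ]
 [ 0.4438  0.0623  0.086 ]
 [ 0.5167 -0.0572  0.086 ]]
both [0.56993349 0.06257062] 30.39108395398248 
 [[ 0.13 -1.  ]
 [ 0.51 -1.11]
 [ 0.18 -0.9 ]
 [-1.18  1.33]
 [ 1.92 -0.46]
 [ 0.38 -1.99]
 [-0.06 -1.89]
 [ 0.38 -1.63]] 
 [[ 0.4813  0.0477  0.096 ]
 [ 0.5137 -0.0075  0.096 ]
 [ 0.4975  0.0201  0.09  ]
 [ 0.4379  0.0663  0.086 ]
 [ 0.5087 -0.0545  0.086 ]]
0.2
```

The two fits disagree by 7 mm. One likely cause is that the dark blobs include the buttons' side walls. I'll fit hull centroids instead.

```bash
cat > fit.py <<'E'
from h import *
def blobs(img,x0,y0,x1,y1,th):
    g=cv2.cvtColor(img,cv2.COLOR_RGB2GRAY)[y0:y1,x0:x1]
    g=cv2.resize(g,None,fx=8,fy=8,interpolation=cv2.INTER_CUBIC)
    n,l,s,c=cv2.connectedComponentsWithStats((g<th).astype(np.uint8))
    H,Wd=g.shape
    return [(((c[i]+.5)/8-.5+[x0,y0]).round(2).tolist(),round(s[i,4]/64,1)) for i in range(1,n) if s[i,4]>64*10 and s[i,0]>0 and s[i,1]>0 and s[i,0]+s[i,2]<Wd and s[i,1]+s[i,3]<H]
def box(x,y,dx,dy,z0,z1): return [[x+a*dx,y+b*dy,z] for a in(-.5,.5) for b in(-.5,.5) for z in(z0,z1)]
key=[[-.084+.006*np.cos(t),.006*np.sin(t),z] for t in np.arange(0,6.28,.3) for z in(.086,.09)]
OBJ=[box(-.084,.032,.02,.024,.086,.096),box(-.084,-.032,.02,.024,.086,.096),key]
def hull(c,P):
    h=cv2.convexHull(proj(c,P).astype(np.float32));m=cv2.moments(h)
    return [m["m10"]/m["m00"],m["m01"]/m["m00"],m["m00"]]
E
python3 - <<'E'
from fit import *
top=viewer.read_camera("top");sc=viewer.read_camera("scene")
for th in (70,90): print(blobs(top["img"],296,226,352,272,th),blobs(sc["img"],255,160,295,195,th))
E
```

```text
[([338.05, 237.97], np.float64(194.2)), ([322.92, 246.21], np.float64(55.0)), ([307.69, 254.62], np.float64(195.5))] [([283.97, 170.03], np.float64(80.3)), ([275.69, 176.88], np.float64(20.2)), ([266.91, 182.81], np.float64(87.9))]
[([338.06, 237.96], np.float64(216.0)), ([322.94, 246.22], np.float64(66.3)), ([307.71, 254.61], np.float64(217.9))] [([283.95, 170.05], np.float64(95.6)), ([275.68, 176.85], np.float64(27.4)), ([266.9, 182.83], np.float64(103.9))]
```

```bash
python3 - <<'E'
from fit import *
top=viewer.read_camera("top");sc=viewer.read_camera("scene")
ut=np.array([[307.7,254.6],[338.05,237.96],[322.93,246.2]]);us=np.array([[283.96,170.04],[266.9,182.82],[275.68,176.87]])
def f(c,u):return lambda q:(np.array([hull(c,W(q,o))[:2] for o in OBJ])-u)
A=f(top,ut);B=f(sc,us)
for n,g in (("top",A),("scene",B),("both",lambda q:np.r_[A(q)/1.8*1.8,B(q)])):
    best=min((least_squares(lambda q:g(q).ravel(),[.57,.06,y0],diff_step=1e-3) for y0 in (.3,.5,.7)),key=lambda s:s.cost)
    q=best.x;print(n,q[:2],np.degrees(q[2]),g(q).round(2).tolist(),W(q,[[-.084,0,.096]]).round(4),[round(hull(top,W(q,o))[2]) for o in OBJ],[round(hull(sc,W(q,o))[2]) for o in OBJ])
E
python3 - <<'E'
from fit import *
top=viewer.read_camera("top")
# table-edge straightness: find lower boundary of orange strip
hsv=cv2.cvtColor(top["img"],cv2.COLOR_RGB2HSV)
xs=[];ys=[]
for x in range(5,636,10):
    g=top["img"][5:75,x].astype(int); m=np.where((g[:,0]-g[:,2])>60)[0]
    if len(m): xs.append(x);ys.append(m.mean()+5)
p=np.polyfit(xs,ys,1);r=np.array(ys)-np.polyval(p,xs);print(r.round(1)[::4],len(xs))
E
```

```text
top [0.56828314 0.06288733] 30.22825863758468 [[-0.09, 0.04], [0.14, -0.08], [-0.05, 0.04]] [[0.4957 0.0206 0.096 ]] [146, 147, 33] [87, 95, 18]
scene [0.57453158 0.05986778] 30.444964234802434 [[0.03, -0.19], [-0.02, -0.07], [-0.01, 0.26]] [[0.5021 0.0173 0.096 ]] [145, 147, 33] [88, 96, 18]
both [0.56925385 0.06219999] 30.32055544588776 [[0.39, -0.5], [0.58, -0.66], [0.4, -0.51], [0.25, -1.61], [0.24, -1.63], [0.23, -1.22]] [[0.4967 0.0198 0.096 ]] [145, 147, 33] [87, 95, 18]
[-2.6 14.2 -2.6 -2.3 -1.6 -1.8 -1.5 -1.3 -1.  -0.4 -0.5 -0.3  0.5  0.2
  0.5  0.8] 64
```

Top gives the button midpoint at (0.4957, 0.0206), scene at (0.502, 0.017), both with yaw ≈30.3°. I'll turn the tool to 30.3°, set the finger opening to 49 mm, which centres each finger on a button, and hover above. Then I'll measure the fingertips against the buttons in the images.

move_arm(
  steps=[
    [4.9, 0, 0, 0, 0, 0, -0.077],
    [4.9, 0, 0, 0, 0, 0, -0.077],
    [4.9, 2.0, -1.5, 0, 0, 0, 0],
    [4.9, 3.0, -2.3, 0, 0, 0, 0],
    [4.9, 3.0, -2.3, 0, 0, 0, 0],
  ],
)

```text
time_s: 0.87
tool_pos: [0.2758, -0.5114, 0.2471]
tool_rot: [-180.0, 0.0, 30.1]
force: [0.2, 0.5, -0.3]
grip_width: 0.0614
```

move_arm(
  steps=[
    [4.9, 3.0, -2.3, 0, 0, 0, 0],
    [4.9, 3.0, -2.3, 0, 0, 0, 0],
    [4.9, 3.0, -2.3, 0, 0, 0, 0],
    [4.9, 3.0, -2.3, 0, 0, 0, 0],
    [4.9, 3.0, -2.3, 0, 0, 0, 0],
  ],
)

```text
time_s: 1.28
tool_pos: [0.3482, -0.3351, 0.2478]
tool_rot: [179.9, 0.0, 30.3]
force: [1.4, -0.7, -0.2]
grip_width: 0.0496
```

move_arm(
  steps=[
    [4.9, 3.0, -2.3, 0, 0, 0, 0],
    [4.9, 3.0, -2.3, 0, 0, 0, 0],
    [4.9, 3.0, -2.3, 0, 0, 0, 0],
    [4.9, 3.0, -2.3, 0, 0, 0, 0],
    [4.9, 3.0, -2.3, 0, 0, 0, 0],
  ],
)

```text
time_s: 1.7
tool_pos: [0.4196, -0.1602, 0.2479]
tool_rot: [179.9, -0.0, 30.3]
force: [0.4, -0.0, 0.5]
grip_width: 0.0489
```

move_arm(
  steps=[
    [4.9, 3.0, -2.3, 0, 0, 0, 0],
    [4.9, 3.0, -2.3, 0, 0, 0, 0],
    [4.9, 3.0, -2.3, 0, 0, 0, 0],
    [4.9, 3.0, -2.3, 0, 0, 0, 0],
    [4.9, 2.0, -1.5, 2.0, 0, 0, 0],
  ],
)

```text
time_s: 2.12
tool_pos: [0.4894, 0.0054, 0.2313]
tool_rot: [179.7, -0.4, 30.5]
force: [1.7, 0.7, -0.0]
grip_width: 0.0491
```

move_arm(
  steps=[
    [4.9, 1.6, -0.8, 2.0, 0, 0, 0],
    [4.9, 0, 0, 3.0, 0, 0, 0],
    [4.9, 0, 0, 1.0, 0, 0, 0],
    [4.9, 0, 0, 0, 0, 0, 0],
  ],
)

```text
time_s: 2.45
tool_pos: [0.4937, 0.0157, 0.165]
tool_rot: [-179.8, 0.3, 30.3]
force: [-0.8, -0.6, 0.6]
grip_width: 0.0493
```

```bash
python3 - <<'E'
from h import *
o=env.get_obs();print(o["tool_pos"],o["tool_rot"],o["grip_width"],o["force"])
for n,(x,y) in {"scene":(220,110),"top":(240,170)}.items():
    c=viewer.read_camera(n);im=c["img"][y:y+110,x:x+150,::-1]
    cv2.imwrite(f"pics/{n}1.png",cv2.convertScaleAbs(cv2.resize(im,None,fx=5.3,fy=5.3,interpolation=cv2.INTER_CUBIC),alpha=1.6))
E
```

```text
[0.49367737 0.01569862 0.16498341] [-179.81135199    0.27863758   30.31056255] 0.049347666427878085 [-0.82591713 -0.60830767  0.57006155]
```

View pics/scene1.png

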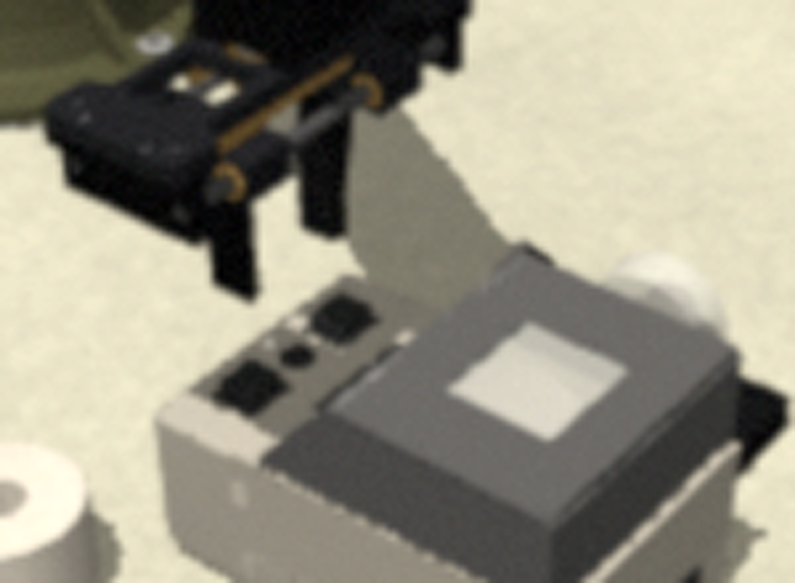

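View pics/top1.png

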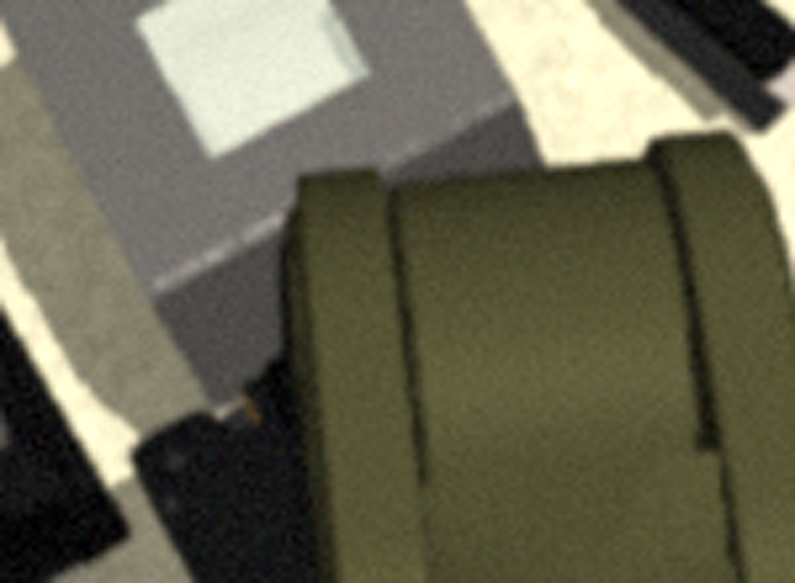

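```bash
cat > ov.py <<'E'
from fit import *
def tipboxes(o):
    Rm=R.from_euler("xyz",o["tool_rot"],degrees=True).as_matrix();w=o["grip_width"]/2
    return [np.array([o["tool_pos"]+Rm@[a,s*b,.025] for a,b in((-.0095,w),(-.0095,w+.015),(.0095,w+.015),(.0095,w))]) for s in(1,-1)]
def overlay(name,x,y,out,q,k=5.3,w=150,h=110):
    o=env.get_obs();c=viewer.read_camera(name);im=c["img"][y:y+h,x:x+w,::-1]
    im=cv2.convertScaleAbs(cv2.resize(im,None,fx=k,fy=k,interpolation=cv2.INTER_CUBIC),alpha=1.6)
    d=lambda P,col:cv2.polylines(im,[np.int32(((proj(c,P)-[x,y])+.5)*k)],True,col,1)
    for t in tipboxes(o): d(t,(0,0,255))
    for s in (1,-1): d(W(q,[[-.084+a*.01,s*.032+b*.012,.096] for a,b in((-1,-1),(-1,1),(1,1),(1,-1))]),(0,255,0))
    d(W(q,[[-.112,-.07,.086],[-.112,.07,.086],[-.048,.07,.086],[-.048,-.07,.086]]),(255,0,0))
    cv2.imwrite(out,im);return o
E
python3 - <<'E'
from ov import *
print(overlay("scene",220,110,"pics/ov1.png",[.5693-.001,.0625,np.radians(30.3)])["tool_pos"])
E
```

```text
[0.49602818 0.01527638 0.16816164]
```

View pics/ov1.png

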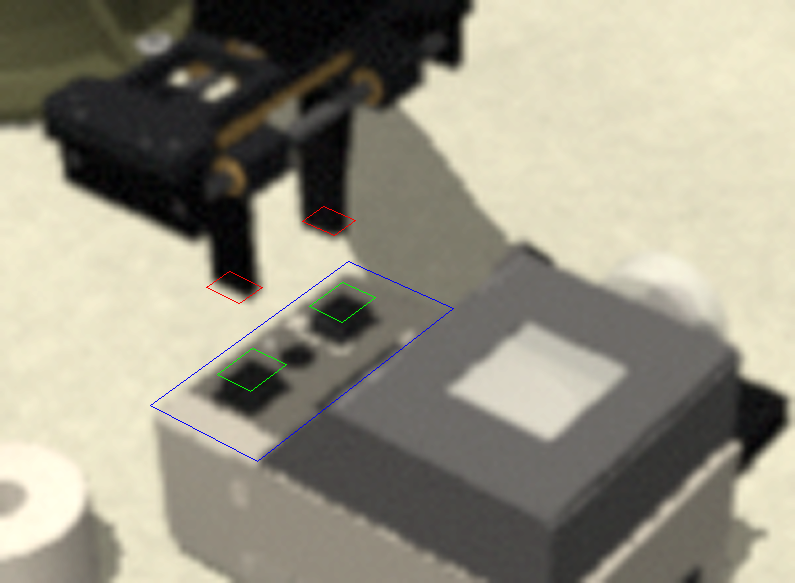

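```bash
python3 - <<'E'
from h import *
a=[]
for i in range(6):
    o=env.get_obs();a.append(np.r_[o["tool_pos"]*1000,o["tool_rot"],o["force"]]);viewer.read_camera("scene")
a=np.array(a);print(a.round(1));m=a.mean(0);m[:3]/=1000
y=np.radians(30.3);d=np.array([.498,.0195])-m[:2]
print("tool x,y cm",100*(np.cos(y)*d[0]+np.sin(y)*d[1]),-100*(-np.sin(y)*d[0]+np.cos(y)*d[1]),m[2],o["time_s"])
E
```

```text
[[ 4.966e+02  1.520e+01  1.689e+02  1.799e+02 -1.000e-01  3.020e+01
   3.000e-01 -0.000e+00  4.000e-01]
 [ 4.969e+02  1.530e+01  1.692e+02  1.799e+02 -1.000e-01  3.020e+01
   0.000e+00  0.000e+00  2.000e-01]
 [ 4.969e+02  1.530e+01  1.692e+02  1.799e+02 -1.000e-01  3.020e+01
  -4.000e-01 -1.000e+00  6.000e-01]
 [ 4.968e+02  1.540e+01  1.691e+02  1.799e+02 -1.000e-01  3.020e+01
   2.000e-01  1.000e-01 -1.000e-01]
 [ 4.967e+02  1.550e+01  1.689e+02  1.799e+02 -1.000e-01  3.020e+01
  -5.000e-01  0.000e+00  5.000e-01]
 [ 4.965e+02  1.560e+01  1.686e+02  1.799e+02 -1.000e-01  3.030e+01
  -7.000e-01 -2.000e-01  8.000e-01]]
tool x,y cm 0.3164017271207612 -0.28968208878199836 0.16897511736528495 2.85
```

move_arm(
  steps=[
    [4.9, 0.3, -0.3, 1.5, 0, 0, 0],
    [4.9, 0, 0, 1.5, 0, 0, 0],
    [4.9, 0, 0, 0.5, 0, 0, 0],
    [4.9, 0, 0, 0, 0, 0, 0],
    [4.9, 0, 0, 0, 0, 0, 0],
  ],
)

```text
time_s: 3.32
tool_pos: [0.497, 0.0201, 0.1328]
tool_rot: [-180.0, 0.0, 30.3]
force: [-0.3, -0.2, 0.1]
grip_width: 0.049
```

```bash
python3 - <<'E'
from ov import *
o=overlay("scene",245,145,"pics/ov2.png",[.571,.0618,np.radians(30.3)],k=10,w=70,h=58);
o=env.get_obs();print(o["tool_pos"],o["tool_rot"],o["force"],o["grip_width"])
E
```

```text
[0.49742363 0.02009844 0.1332119 ] [ 1.79970377e+02 -4.04455970e-02  3.02892744e+01] [-0.15971474 -0.20590255  0.2696926 ] 0.04859470631459443
```

View pics/ov2.png

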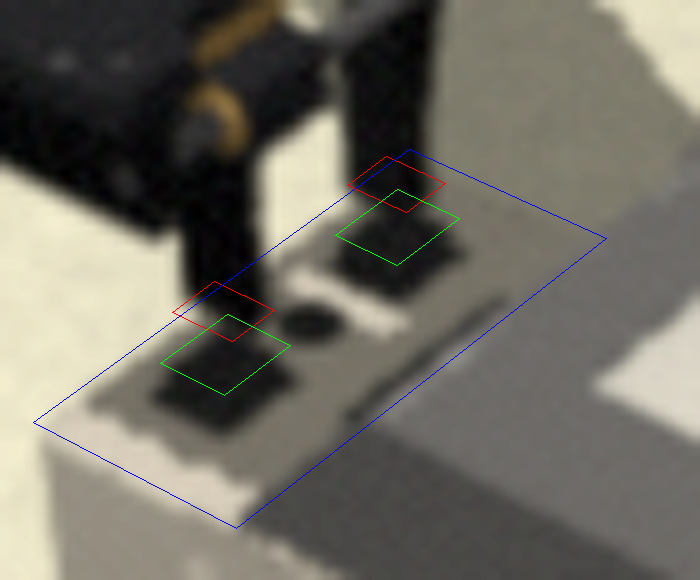

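The tips line up with the buttons to within about 3 mm. I'll nudge slightly toward what the scene camera says, then descend gently.

move_arm(
  steps=[
    [4.9, 0.15, 0.15, 0.5, 0, 0, 0],
    [4.9, 0, 0, 0.4, 0, 0, 0],
    [4.9, 0, 0, 0.3, 0, 0, 0],
    [4.9, 0, 0, 0.3, 0, 0, 0],
    [4.9, 0, 0, 0, 0, 0, 0],
  ],
)

```text
time_s: 3.78
tool_pos: [0.4994, 0.0194, 0.1177]
tool_rot: [180.0, -0.0, 30.3]
force: [-0.3, -0.9, 4.7]
grip_width: 0.0489
```

```bash
python3 - <<'E'
from ov import *
o=overlay("scene",245,145,"pics/ov3.png",[.571,.0618,np.radians(30.3)],k=10,w=70,h=58);
o=env.get_obs();print(o["tool_pos"],o["tool_rot"],o["force"],o["wrist_torque"])
E
```

```text
[0.49941626 0.01947314 0.11794138] [ 1.79960517e+02 -1.50531887e-02  3.02975666e+01] [-0.9044067  -0.56131253  4.96954999] [-0.14568471  0.21698194 -0.01392806]
```

View pics/ov3.png

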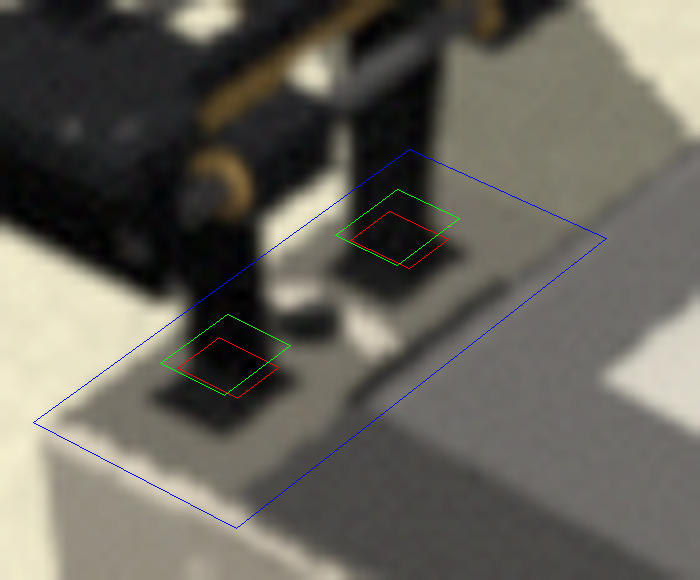

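The upward force is 5 N, and the moment about the tool x axis is near zero, so both buttons are taking load evenly. I'll press home.

move_arm(
  steps=[
    [4.9, 0, 0, 0.3, 0, 0, 0],
    [4.9, 0, 0, 0.3, 0, 0, 0],
    [4.9, 0, 0, 0.2, 0, 0, 0],
    [4.9, 0, 0, 0, 0, 0, 0],
    [4.9, 0, 0, 0, 0, 0, 0],
  ],
)

```text
time_s: 4.25
tool_pos: [0.4996, 0.0195, 0.114]
tool_rot: [179.9, 0.1, 30.3]
force: [-12.2, -1.6, 35.3]
grip_width: 0.0488
```

```bash
python3 - <<'E'
from ov import *
o=overlay("scene",220,110,"pics/ov4.png",[.571,.0618,np.radians(30.3)]);
o=env.get_obs();print(o["tool_pos"],o["tool_rot"],o["force"],o["wrist_torque"])
E
```

```text
[0.49960641 0.01948893 0.11406677] [1.79855576e+02 9.67200290e-02 3.02863480e+01] [-12.5912291   -1.68258554  34.75026415] [-2.61222420e-01  3.07514725e+00  3.03093457e-03]
```

View pics/ov4.png

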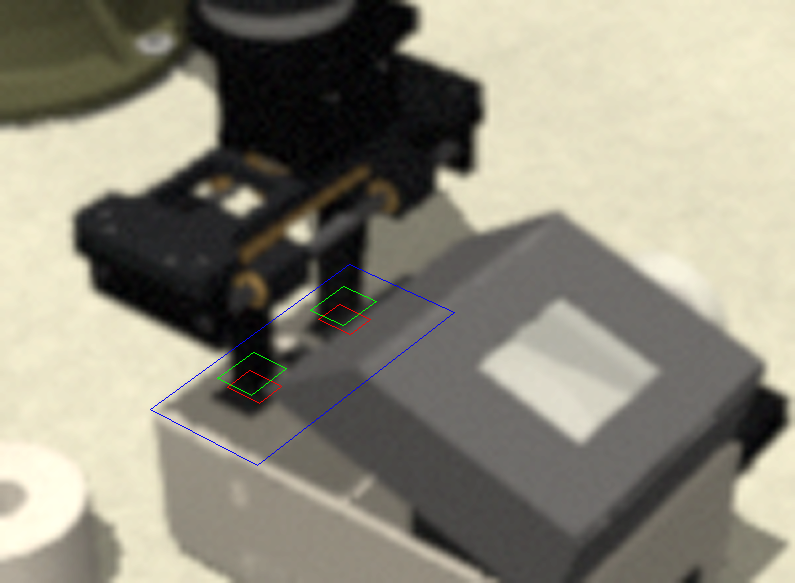

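The cover is rising with both buttons at their stops. I'll ease off 1 mm of overtravel and hold.

move_arm(
  steps=[
    [4.9, 0, 0, -0.1, 0, 0, 0],
    [4.9, 0, 0, 0, 0, 0, 0],
    [4.9, 0, 0, 0, 0, 0, 0],
    [4.9, 0, 0, 0, 0, 0, 0],
    [4.9, 0, 0, 0, 0, 0, 0],
  ],
)

```text
time_s: 4.72
tool_pos: [0.4995, 0.0195, 0.1141]
tool_rot: [179.9, 0.1, 30.3]
force: [-9.3, -1.8, 28.3]
grip_width: 0.049
```

move_arm(
  steps=[
    [4.9, 0, 0, 0, 0, 0, 0],
    [4.9, 0, 0, 0, 0, 0, 0],
    [4.9, 0, 0, 0, 0, 0, 0],
    [4.9, 0, 0, 0, 0, 0, 0],
    [4.9, 0, 0, 0, 0, 0, 0],
  ],
)

```text
time_s: 5.13
tool_pos: [0.4996, 0.0195, 0.1142]
tool_rot: [179.9, 0.1, 30.3]
force: [-9.7, -2.3, 28.3]
grip_width: 0.049
```

move_arm(
  steps=[
    [4.9, 0, 0, 0, 0, 0, 0],
    [4.9, 0, 0, 0, 0, 0, 0],
    [4.9, 0, 0, 0, 0, 0, 0],
    [4.9, 0, 0, 0, 0, 0, 0],
    [4.9, 0, 0, 0, 0, 0, 0],
  ],
)

```text
time_s: 5.55
tool_pos: [0.4996, 0.0195, 0.1142]
tool_rot: [179.9, 0.1, 30.3]
force: [-10.4, -1.8, 28.0]
grip_width: 0.049
```

move_arm(
  steps=[
    [4.9, 0, 0, 0, 0, 0, 0],
    [4.9, 0, 0, 0, 0, 0, 0],
    [4.9, 0, 0, 0, 0, 0, 0],
    [4.9, 0, 0, 0, 0, 0, 0],
    [4.9, 0, 0, 0, 0, 0, 0],
  ],
)

```text
time_s: 5.97
tool_pos: [0.4996, 0.0195, 0.1141]
tool_rot: [179.9, 0.1, 30.3]
force: [-10.2, -1.1, 29.4]
grip_width: 0.049
```

move_arm(
  steps=[
    [4.9, 0, 0, 0, 0, 0, 0],
    [4.9, 0, 0, 0, 0, 0, 0],
    [4.9, 0, 0, 0, 0, 0, 0],
    [4.9, 0, 0, 0, 0, 0, 0],
    [4.9, 0, 0, 0, 0, 0, 0],
  ],
)

```text
time_s: 6.38
tool_pos: [0.4996, 0.0195, 0.1141]
tool_rot: [179.9, 0.1, 30.3]
force: [-10.1, -0.9, 28.7]
grip_width: 0.0489
```

move_arm(
  steps=[
    [4.9, 0, 0, 0, 0, 0, 0],
    [4.9, 0, 0, 0, 0, 0, 0],
    [4.9, 0, 0, 0, 0, 0, 0],
    [4.9, 0, 0, 0, 0, 0, 0],
    [4.9, 0, 0, 0, 0, 0, 0],
  ],
)

```text
time_s: 6.8
tool_pos: [0.4996, 0.0195, 0.1142]
tool_rot: [179.9, 0.1, 30.3]
force: [-10.0, -0.9, 28.1]
grip_width: 0.0489
```

```bash
python3 - <<'E'
from ov import *
o=overlay("scene",220,110,"pics/ov5.png",[.571,.0618,np.radians(30.3)]);
c=viewer.read_camera("top");cv2.imwrite("pics/top5.png",c["img"][:,:,::-1])
o=env.get_obs();print(o["time_s"],o["tool_pos"],o["force"])
E
```

```text
6.9 [0.4995723  0.01946125 0.11415718] [-9.59026466 -0.98742167 28.55220885]
```

View pics/ov5.png

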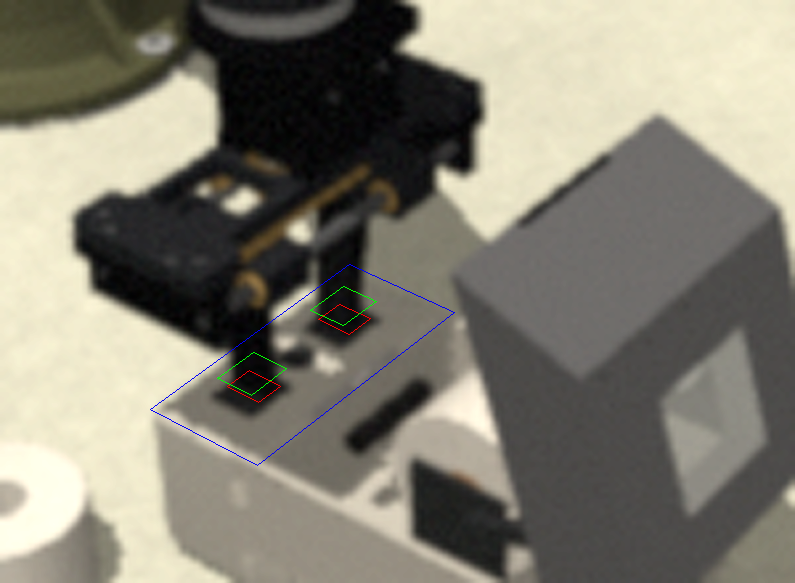

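View pics/top5.png

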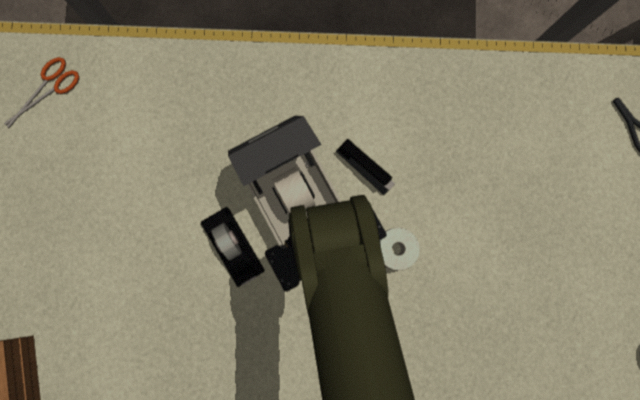

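The cover is almost fully open and well clear of the hand, and the neighbouring objects look unmoved. I'll hold a little longer, then rise straight up.

move_arm(
  steps=[
    [4.9, 0, 0, 0, 0, 0, 0],
    [4.9, 0, 0, 0, 0, 0, 0],
    [4.9, 0, 0, 0, 0, 0, 0],
    [4.9, 0, 0, 0, 0, 0, 0],
    [4.9, 0, 0, 0, 0, 0, 0],
  ],
)

```text
time_s: 7.32
tool_pos: [0.4996, 0.0195, 0.1142]
tool_rot: [179.9, 0.1, 30.3]
force: [-10.1, -0.7, 27.8]
grip_width: 0.0489
```

move_arm(
  steps=[
    [4.9, 0, 0, -0.4, 0, 0, 0],
    [4.9, 0, 0, -0.4, 0, 0, 0],
    [4.9, 0, 0, -0.6, 0, 0, 0],
    [4.9, 0, 0, -1.5, 0, 0, 0],
    [4.9, 0, 0, -2.5, 0, 0, 0],
  ],
)

```text
time_s: 7.73
tool_pos: [0.497, 0.0196, 0.1628]
tool_rot: [-179.8, 0.2, 30.3]
force: [0.4, 0.3, -0.1]
grip_width: 0.0492
```

move_arm(
  steps=[
    [4.9, 0, 0, -3, 0, 0, 0],
    [4.9, 0, 0, -3, 0, 0, 0],
    [4.9, -2, 1.5, -2, 0, 0, 0],
    [4.9, -2.5, 2, 0, 0, 0, 0],
    [4.9, -3, 2.3, 0, 0, 0, 0],
  ],
)

```text
time_s: 8.15
tool_pos: [0.4644, -0.0675, 0.2462]
tool_rot: [179.9, -0.2, 30.5]
force: [0.1, -0.8, -1.3]
grip_width: 0.0487
```

move_arm(
  steps=[
    [4.9, -3, 2.3, 0, 0, 0, 0],
    [4.9, -3, 2.3, 0, 0, 0, 0],
    [4.9, -2.5, 2, 0, 0, 0, 0],
    [4.9, -1, 1, 0, 0, 0, 0],
    [4.9, 0, 0, 0, 0, 0, 0],
  ],
)

```text
time_s: 8.57
tool_pos: [0.4179, -0.1858, 0.2441]
tool_rot: [-180.0, 0.1, 29.9]
force: [0.6, -0.1, 0.5]
grip_width: 0.0489
```

move_arm(
  steps=[
    [4.9, 0, 0, 0, 0, 0, 0],
    [4.9, 0, 0, 0, 0, 0, 0],
    [4.9, 0, 0, 0, 0, 0, 0],
    [4.9, 0, 0, 0, 0, 0, 0],
    [4.9, 0, 0, 0, 0, 0, 0],
  ],
)

```text
time_s: 8.98
tool_pos: [0.4202, -0.1809, 0.2445]
tool_rot: [180.0, 0.0, 30.4]
force: [-0.6, -0.1, -0.4]
grip_width: 0.049
```

```bash
python3 - <<'E'
from ov import *
for n in ("top","scene"):
    c=viewer.read_camera(n);cv2.imwrite(f"pics/{n}6.png",c["img"][:,:,::-1])
a=cv2.imread("pics/scene6.png")[110:220,220:370];cv2.imwrite("pics/zs6.png",cv2.convertScaleAbs(cv2.resize(a,None,fx=5.3,fy=5.3,interpolation=cv2.INTER_CUBIC),alpha=1.6))
o=env.get_obs();print(o["time_s"],o["tool_pos"],o["force"],np.abs(o["joint_velocities"]).max())
E
```

```text
9.0833 [ 0.42006817 -0.18129505  0.24457297] [ 1.21860878 -0.26125492  0.40127126] 0.3109719258388468
```

View pics/top6.png

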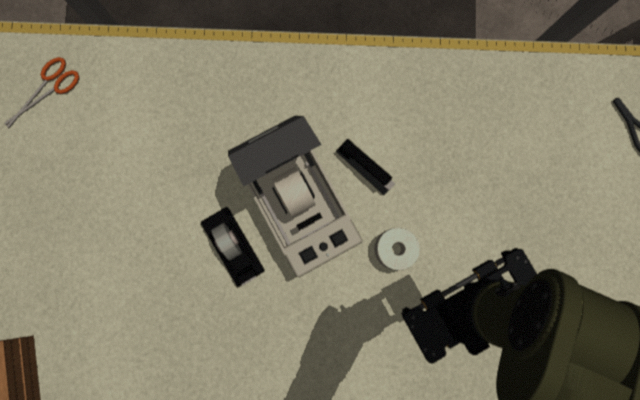

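View pics/zs6.png

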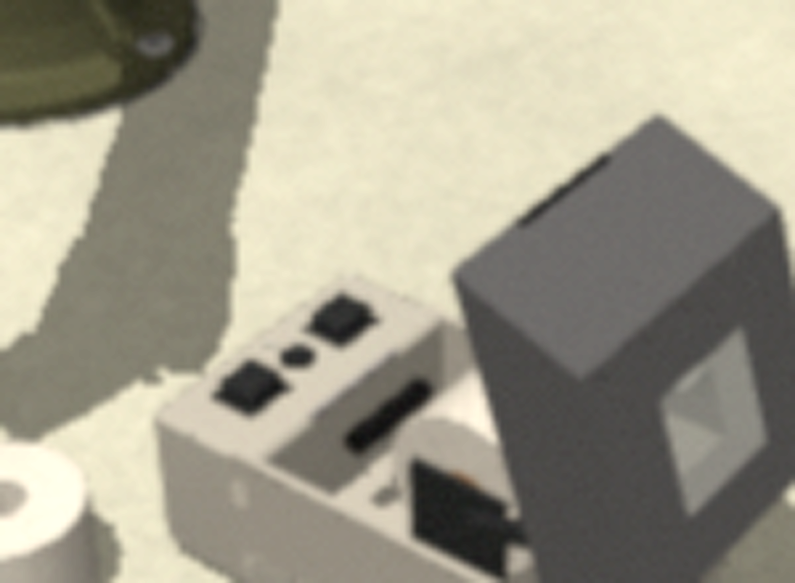

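The cover is standing open and hasn't moved since t=6.9 s, so it is at its stop. Both buttons are back up, the neighbours are in place and the hand is well away.

```bash
python3 -c "
from cell import job
print(job.sign_off())"
```

```text
the job is handed in; nothing more can be done
None
```

The printer's cover is standing open and the job is handed in; sign-off gives no verdict. I pressed both release buttons together with the two fingertips 49 mm apart. I held them against their stops for about 3 s while the cover rose, then lifted straight up and drew the hand away. The last reading was at 9.1 s of the 29 s allowed.

**Last checks, by image:**
- **Cover:** it looks the same at 6.9 s and 9.1 s, so it has stopped at fully open.
- **Buttons and key:** both buttons look fully up again, and the feed key looks untouched.
- **Things around the printer:** the tape dispenser, stapler and roll show no visible shift in the top view.
- **Contact:** the force on the tool is back to about zero, and the hand is well clear of everything.

**Disagreements:**
- **Button position:** the two cameras put the midpoint between the buttons about 6–7 mm apart. I aimed between the two, which was within what the button size allows.
- **Press force:** it peaked near 35 N against the stops, including a sideways force of about 12 N. I eased it to about 28 N for the hold.

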